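# Take the pile of supplies apart and lay out the plating place

### The job

Someone has left the supplies in a pile; take it apart from the top and lay them out for the next plating: the green-capped dropper bottle standing on it goes upright into the green cup, then the petri dish centred on the round blue mat and the roll of tape centred flat on the square red mat, and last the carton upright and straight between the end lips of the metal tray. Never let the bottle fall over, and leave the white-capped dropper bottle that stands among the places where it is.

Things in the scene. Friction and masses are not known exactly. Their poses are not given: they have to be found in the camera images.
- green_bottle_mid (a point): Small white dropper bottle with a GREEN conical cap, loose, about 45 g, 86 mm tall; starts standing upright, near the middle, on the lid of the petri dish. Body 27 mm diameter up to 58 mm above its base, cap about 18 mm diameter from 58 to 86 mm. The point is on its axis at half height, 43 mm above its base; z is up along the bottle.
- dish_mid (a point): Closed clear-white petri dish, a disc 61 mm in diameter and 15 mm high, lid fixed, loose, about 22 g; starts lying on one half of the carton (which half varies), beside the tape roll with 2 to 3 mm between them, the green-capped bottle standing on it. The point is its centre, 7.5 mm above its underside; z is up.
- tape_mid (a point): Roll of yellow tape lying flat, 66 mm outer diameter, 19 mm high, 20 mm hole, loose, about 60 g; starts on the other half of the carton. The point is its centre, 9.5 mm above its underside; z is up. Dish and tape lie side by side along the carton's long (x) axis and are about as wide as the carton, so there is room for fingers at both long sides of the carton (along the carton's y).
- carton_mid (a point): White and teal cardboard carton, 120 mm long (its x axis), 60 mm wide (its y axis), 58 mm high, loose, rigid, about 0.21 kg; it is the bottom of the pile and stands on the worktop. The point is its centre, 29 mm above its underside; z is up.
- bottle_place (a point): Green round plastic cup for the green-capped bottle, fixed to the worktop, inner diameter 49 mm, outer 58 mm, 18 mm high, wall 4 mm. The point is the centre of its inner floor, 4 mm above the worktop; the rim is 14 mm above the point. z is up.
- dish_place (a point): Round blue mat with a thin white ring, 90 mm diameter, 4 mm thick, fixed. Place for the petri dish. The point is the centre of its upper face, 4 mm above the worktop; z is up.
- tape_place (a point): Square red mat, 88 by 88 mm, 4 mm thick, with a white dot in the middle, fixed. Place for the tape roll. The point is the centre of its upper face, 4 mm above the worktop; z is up.
- carton_place (a point): Bare metal tray for the carton, fixed, 150 mm long (its x axis) and 80 mm wide (its y axis), floor 4 mm thick, with an upright lip 4 mm thick and 14 mm high (10 mm above the floor) at each short end, 142 mm apart inside; the long sides are open. The carton goes lengthwise between the lips, either way round. The point is the centre of its floor's upper face, 4 mm above the worktop; z is up.
- white_bottle_mid (a point): Bystander: white dropper bottle with a WHITE cap, loose, same size as the green-capped one (27 mm diameter, 86 mm tall), standing on the worktop among the places (other bottles, also small dropper bottles, stand far back by the wall and are not meant). The point is on its axis, 43 mm above its base. Must not be moved.
There are look-alikes about, which are no part of the job. What is meant by the part that bears tape_mid is not pink, and is the smaller of those in its own colour.

How it is judged:
By the outcome, as a careful person would: the job done as asked, in the order asked, and still so for the second after the job is handed in, with the robot touching nothing.
It also fails if it takes over 128 s, if anything falls off the work surface, if the arm or the gripper's body presses on something with over 40 N, if the wrist force passes 120 N, or if a joint passes its speed limit or range.

### The arm

A 6-joint arm with a two-finger parallel gripper is mounted at the origin on a cart in front of the work surface, level with it; the furniture and walls round the work are solid. World frame = base frame: x ahead of the robot, y to its left, z up, the work surface at z = 0. Lengths are in m, angles in degrees, forces in N, time in s.
With the tool pointing down it reaches from about 0.25 to 0.725 m from the base axis. Payload 9.7 kg.
Tool frame: the origin (TCP) lies at the very end of the fingers, on their centre line; the grasp point (between the pads) lies 19 mm behind it; y points along the fingers, x is the direction in which the jaws open and shut, and the axes are right-handed (so a half turn about y gives the same grasp; the last joint's range is limited). The gripper opens to 85 mm and grips with 20 to 120 N. Pads are 22 mm wide; open, the fingers measure 114 mm over their backs; the gripper's body (76 mm by 85 mm) begins 54 mm behind the grasp point. The pads swing forward as they close: fully open they stand 13 mm farther back than shut.
Start: joints at [75.917, 4.979, 10.078, 95.1, 0, 90], TCP at [0.134, 0.533, 0.2] pointing down, gripper open.
Joint ranges: [-179.16, 179.16], [-48.56, 103.87], [-65.8, 70.77], [-126.05, 130.52], [-82.76, 87.17], [-180, 180]. Speed limits (degrees/s): [127.2, 127.2, 147.25, 180, 180, 180].

### API

Orientations are given as [roll, pitch, yaw] about the fixed x, y, z axes, in that order (R = Rz(yaw) Ry(pitch) Rx(roll)).
In Python, from workcell import bot gives the robot as it stands.
- The arm moves only by the shell command python3 -m jog 'ROWS' [FORCE]. ROWS is JSON, a list of rows, each a list of 7 numbers: the closure, from 0 (fully open) to 1 (shut), then the shift along the world's x, y, z in units of 25 mm (1.0 is 25 mm), then the turn, a rotation vector about the world's x, y, z in units of 5 degrees (1.0 is 5 degrees). A call has 1 to 5 rows; each row is the pose to reach, as a shift and turn from the pose commanded when the call began; what a row does not reach only later rows make up. A row lasts 1/10 s, in which the tool goes at most 50 mm and 8.59 degrees, less where a joint would pass 70% of its speed; a pose out of reach is approached as far as the arm can. A call with a gripper value outside its range is refused whole. The fingers move at their own pace and stop on an object; FORCE is the grip in N (left out, the last holds). Time passes only in rows, so rows that repeat a pose let the fingers close. It gives the time, the measured TCP pose, the force and the opening at its end, in the units of the state.
- bot.get_obs(): the state, without advancing time (a new reading comes with each control period).
- bot.camera(name): name is "side" or "top"; returns (picture, depth): 400x640x3 uint8, red, green, blue; 400x640 float32, m along the optical axis (not along the pixel's ray), 0 where there is no reading.
- bot.camera_model(name): a dict with "fx", "fy", "cx", "cy" (pixels), "rvec" (rotation vector, rad) and "tvec" (3), from world to camera coordinates, as OpenCV has them. Camera axes: x right, y down, z forward; pixel columns grow to the right and rows downward; lengths in m; the calibration is good to about 2 mm. A picture is of the moment at which its call begins. camera_model takes no time and is no camera call.
- bot.job_done(): hands the job in, once; it reports no verdict.
Trained networks look in the newest picture that a camera, given by its name, has taken for a name from the list of things; names that differ only in an ending like _2 or _b are one class to them, and where a whole thing is asked for, a point or a joint stands for the part that bears it (a point fixed in the world has none). Each returns a list of dicts, best first, with "conf" (0 to 1); they miss things now and then, are a little off and sometimes report something else, mostly with a low value. They report only what shows in the picture. A call takes as long as a camera call. They do not tell look-alikes from the thing itself.
- bot.regions_of(camera, label): "pixels" (400x640 bool, what is visible of it) and "point" ([row, column] in pixels, amid what is visible of it).
The state is a dict: "time": time; "q": joint angles; "qd": joint speeds; "joint_efforts": joint torques, N m; "ee_pos": TCP position; "tcp_rot": TCP orientation; "wrist_force": force on the tool from outside, world axes, zero at the start; "torque": the same for the moment, N m; "opening": finger opening in m.
Only numpy, scipy, OpenCV 4.12 (cv2) and the standard library are available. Lean on these libraries where they do the work, as an engineer would, in place of code of your own. Each camera call takes 0.05 s, during which the arm holds its last target. There are 200 camera calls.

## Working session

There is one attempt and no reset: what is moved stays moved. The work goes in short steps, Python scripts to look and compute and a shell command to move; the robot and the scene stay as the last step left them, time stands still between calls to the robot, and variables do not carry over. Pictures are saved under pics/ and viewed, about 12 in all and at most 16, crops included, and the job is handed in when it is done.

```bash
mkdir -p pics; ls; python3 - <<'E'
from workcell import bot
import cv2,numpy as np
for n in("top","side"):
    p,d=bot.camera(n); cv2.imwrite(f"pics/{n}0.png",cv2.cvtColor(p,cv2.COLOR_RGB2BGR)); np.savez(f"pics/{n}0.npz",p=p,d=d)
    m=bot.camera_model(n); print(n,m); R=cv2.Rodrigues(np.array(m["rvec"],float))[0]; print(-R.T@np.array(m["tvec"]))
print(bot.get_obs())
E
```

```text
pics
top {'fx': 393.09612578238153, 'fy': 393.09612578238153, 'cx': 320.9388735762107, 'cy': 194.94956297166607, 'rvec': array([ 1.90084582, -2.31729993,  0.23355129]), 'tvec': array([0.07918933, 0.55297173, 1.06290674])}
[0.33171589 0.00752112 1.15400495]
side {'fx': 362.136744460227, 'fy': 362.136744460227, 'cx': 323.01125976678475, 'cy': 201.0127521940205, 'rvec': array([ 0.26752732, -2.57478825,  1.6126628 ]), 'tvec': array([0.53261218, 0.15482904, 0.83689002])}
[0.3954068  0.77732585 0.49744412]
{'time': 0.1, 'q': array([7.59164262e+01, 5.00634315e+00, 1.00379504e+01, 9.50998268e+01,
       1.04783763e-03, 9.00007807e+01]), 'qd': array([ 0.01303031, -0.01742435,  0.05785387,  0.01491368,  0.09032284,
        0.0919497 ]), 'joint_efforts': array([-6.38098954e-04, -5.21562195e+01,  4.65652871e+01,  1.61666778e-02,
       -2.19455114e-05,  1.52772702e-05]), 'ee_pos': array([0.13376804, 0.53322358, 0.19926005]), 'tcp_rot': array([-8.99989531e+01,  6.82195708e-02,  7.59156456e+01]), 'wrist_force': array([ 1.02113222, -0.1878958 ,  0.88636749]), 'torque': array([0.01768349, 0.0006047 , 0.0056701 ]), 'opening': 0.08532903522349432}
```

View pics/top0.png

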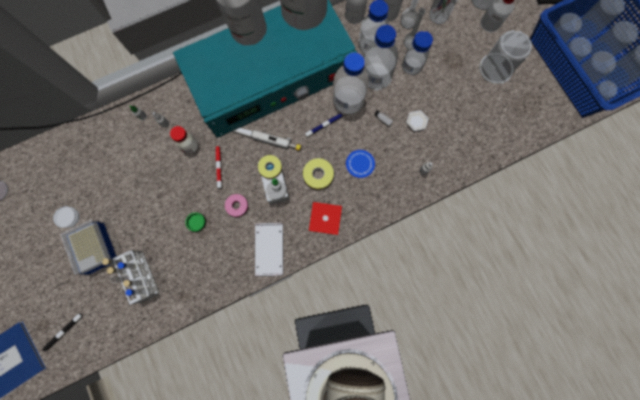

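View pics/side0.png

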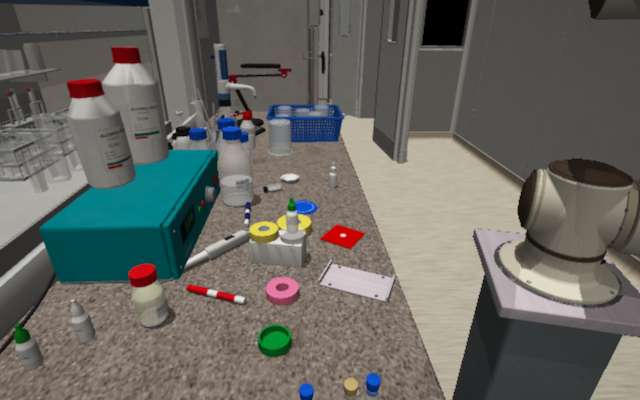

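```bash
cat > h.py <<'E'
from workcell import bot
import cv2,numpy as np
NAMES="green_bottle_mid dish_mid tape_mid carton_mid bottle_place dish_place tape_place carton_place white_bottle_mid".split()
def RT(n):
    m=bot.camera_model(n);return cv2.Rodrigues(np.array(m["rvec"],float))[0],np.array(m["tvec"],float),m
def cloud(n,d):
    R,t,m=RT(n);v,u=np.mgrid[:400,:640]
    P=np.stack([(u-m["cx"])/m["fx"]*d,(v-m["cy"])/m["fy"]*d,d],-1)
    return (P-t)@R
def ray(n,row,col,z):  # pixel onto height z
    R,t,m=RT(n);c=-R.T@t;r=R.T@np.array([(col-m["cx"])/m["fx"],(row-m["cy"])/m["fy"],1])
    return c+r*(z-c[2])/r[2]
E
python3 - <<'E'
from h import *
for n in("top","side"):
    d=np.load(f"pics/{n}0.npz")["d"];C=cloud(n,d)
    for l in NAMES:
        for r in bot.regions_of(n,l):
            m=r["pixels"];q=C[m&(d>0)]
            if r["conf"]<.2:continue
            zt=np.percentile(q[:,2],90);s=q[abs(q[:,2]-zt)<.006]
            print(n,l,round(r["conf"],2),[int(x) for x in r["point"]],m.sum(),"ztop %.3f"%zt,"topmid",((s.max(0)+s.min(0))/2).round(3)[:2],"ext",np.ptp(s,axis=0).round(3)[:2],"med",np.median(q,0).round(3))
E
```

```text
top green_bottle_mid 0.53 [187, 274] 98 ztop 0.150 topmid [0.602 0.087] ext [0.012 0.011] med [0.596 0.087 0.124]
top dish_mid 0.64 [192, 274] 228 ztop 0.076 topmid [0.599 0.094] ext [0.055 0.06 ] med [0.593 0.098 0.073]
top tape_mid 0.93 [162, 267] 398 ztop 0.080 topmid [0.667 0.098] ext [0.065 0.064] med [0.665 0.098 0.077]
top tape_mid 0.84 [203, 235] 394 ztop 0.022 topmid [0.587 0.221] ext [0.065 0.066] med [0.588 0.219 0.019]
top tape_mid 0.75 [170, 322] 695 ztop 0.029 topmid [ 0.633 -0.035] ext [0.088 0.089] med [ 0.631 -0.034  0.026]
top carton_mid 0.69 [198, 273] 233 ztop 0.061 topmid [0.625 0.096] ext [0.105 0.061] med [0.578 0.099 0.056]
top bottle_place 0.51 [219, 194] 303 ztop 0.019 topmid [0.563 0.346] ext [0.055 0.055] med [0.564 0.348 0.006]
top dish_place 0.57 [164, 360] 632 ztop 0.007 topmid [ 0.644 -0.168] ext [0.087 0.088] med [ 0.644 -0.167  0.004]
top tape_place 0.93 [220, 324] 910 ztop 0.007 topmid [ 0.499 -0.03 ] ext [0.108 0.109] med [ 0.499 -0.029  0.004]
top tape_place 0.64 [221, 195] 314 ztop 0.019 topmid [0.562 0.346] ext [0.056 0.055] med [0.563 0.348 0.0
[... 883 characters left out ...]
 0.111 0.074]
side carton_mid 0.83 [255, 280] 1239 ztop 0.054 topmid [0.628 0.112] ext [0.118 0.039] med [0.622 0.126 0.03 ]
side bottle_place 0.93 [340, 274] 891 ztop 0.016 topmid [0.559 0.346] ext [0.055 0.056] med [0.559 0.344 0.005]
side dish_place 0.55 [210, 305] 253 ztop 0.003 topmid [ 0.632 -0.167] ext [0.072 0.087] med [ 0.63  -0.167  0.002]
side tape_place 0.89 [234, 344] 620 ztop 0.003 topmid [ 0.497 -0.032] ext [0.103 0.11 ] med [ 0.496 -0.027  0.002]
side carton_place 0.87 [282, 359] 1802 ztop 0.004 topmid [0.439 0.148] ext [0.161 0.102] med [0.437 0.153 0.002]
side white_bottle_mid 0.65 [177, 332] 165 ztop 0.065 topmid [ 0.578 -0.346] ext [0.018 0.013] med [ 0.578 -0.343  0.032]
```

The top picture shows the pile at about (row 185, col 272): small yellow roll (167,269), dish with the green-capped bottle (187,276). Also cup (222,195), red mat (218,325), blue mat (164,360), tray (250,268).
tape_mid candidates are: small yellow roll on the carton (167,269), large yellow roll on the bench (174,318), and pink roll (205,236). The small yellow one fits, since it isn't pink and measures 66 mm against 89 mm for the other yellow. I'll confirm that in one crop and fit the yaws.

```bash
python3 - <<'E'
from h import *
t=np.load("pics/top0.npz")["p"][130:290,180:380];s=np.load("pics/side0.npz")["p"][160:320,230:430]
im=np.hstack([cv2.resize(x,None,fx=2,fy=3.0,interpolation=cv2.INTER_CUBIC) if 0 else cv2.resize(x,(400,320),interpolation=cv2.INTER_CUBIC) for x in(t,s)])
cv2.imwrite("pics/crop0.png",cv2.cvtColor(im,cv2.COLOR_RGB2BGR))
def proj(n,m,z):
    c=max(cv2.findContours(m.astype(np.uint8),0,cv2.CHAIN_APPROX_NONE)[0],key=len)[:,0]
    return np.array([ray(n,v,u,z)[:2] for u,v in c],np.float32)*1000
for n in("top","side"):
    p=np.load(f"pics/{n}0.npz")["p"]
    d=np.load(f"pics/{n}0.npz")["d"];C=cloud(n,d)
    for l,z in (("carton_place",.004),("tape_place",.004),("dish_place",.004),("bottle_place",.018),("carton_mid",.058),("tape_mid",.077),("dish_mid",.073)):
        r=bot.regions_of(n,l)
        if l=="tape_mid": r=[x for x in r if abs(np.median(C[x["pixels"]&(d>0)][:,2])-.077)<.01]
        if l=="dish_mid": r=[x for x in r if np.median(C[x["pixels"]&(d>0)][:,2])>.05]
        if not r: print(n,l,"none");continue
        q=proj(n,r[0]["pixels"],z); print(n,l,"rect",[np.round(x,1) for x in cv2.minAreaRect(q)],"ell",[np.round(x,1) for x in cv2.fitEllipse(q)])
    # carton top edge strip: points at z 50..60
E
```

```text
top carton_place rect [array([442. , 147.2]), array([ 75.1, 146.7]), np.float64(80.7)] ell [array([441.5, 148.4]), array([ 82.5, 175.6]), np.float64(82.5)]
top tape_place rect [array([499.6, -28.5]), array([91.1, 90.5]), np.float64(70.4)] ell [array([499.5, -29.5]), array([101.6, 102.2]), np.float64(129.8)]
top dish_place rect [array([ 644.4, -166.5]), array([85.7, 84.8]), np.float64(51.8)] ell [array([ 644.1, -167.4]), array([84. , 86.4]), np.float64(130.9)]
top bottle_place rect [array([562.3, 345.2]), array([56.5, 52.9]), np.float64(78.7)] ell [array([562.6, 345.4]), array([52.8, 57.4]), np.float64(140.4)]
top carton_mid rect [array([573.8,  94.1]), array([63. , 26.3]), np.float64(88.4)] ell [array([574.6,  94.5]), array([27.6, 65.4]), np.float64(0.5)]
top tape_mid rect [array([664.1,  99. ]), array([62.7, 68.2]), np.float64(80.0)] ell [array([664.9,  98.3]), array([62.9, 68.6]), np.float64(99.5)]
top dish_mid rect [array([597.7,  94.6]), array([59.9, 53.9]), np.float64(84.6)] ell [array([599.4,  93.9]), array([54.1, 56. ]), np.float64(11.9)]
side carton_place rect [array([440.2, 
[... 331 characters left out ...]
 87.2]), np.float64(15.3)] ell [array([ 631.1, -163.7]), array([65.9, 89.7]), np.float64(22.9)]
side bottle_place rect [array([556.1, 354.4]), array([55.6, 69.3]), np.float64(15.9)] ell [array([555.9, 353.8]), array([55.7, 69.7]), np.float64(18.7)]
side carton_mid rect [array([616.8, 151.2]), array([130. , 105.7]), np.float64(3.7)] ell [array([608.3, 158.2]), array([ 98.3, 139.6]), np.float64(91.6)]
side tape_mid rect [array([657. , 115.5]), array([63.6, 93.5]), np.float64(17.7)] ell [array([656.1, 114.5]), array([66.4, 94.9]), np.float64(20.8)]
side dish_mid rect [array([590.3, 112.1]), array([57. , 79.4]), np.float64(17.4)] ell [array([591.3, 109.9]), array([58.2, 79.8]), np.float64(15.4)]
```

View pics/crop0.png

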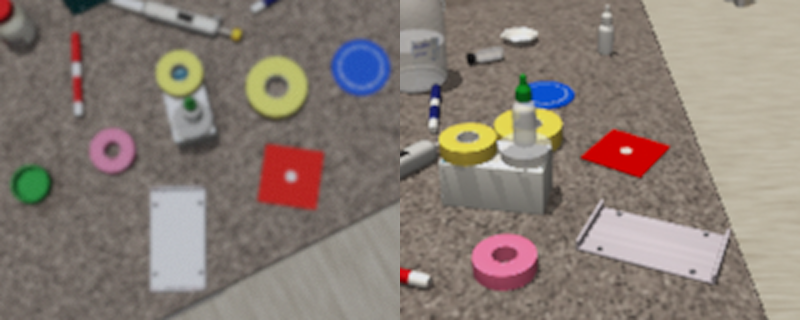

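The crop confirms it: the small yellow roll on the carton is beside the dish that bears the green-capped bottle, and the 88 mm yellow roll and the pink one lie on the bench. I'm moving over the bottle now.

```bash
python3 -m jog '[[0,1.4,-1.4,0.1,0,0,0.3],[0,2.8,-2.7,0.2,0,0,0.6],[0,4.2,-4,0.3,0,0,0.9],[0,5.5,-5.2,0.4,0,0,1.2],[0,6.2,-5.9,0.4,0,0,1.2]]' 30
python3 -m jog '[[0,1.4,-1.4,0.1,0,0,0.3],[0,2.8,-2.7,0.2,0,0,0.6],[0,4.2,-4,0.3,0,0,0.9],[0,5.5,-5.2,0.4,0,0,1.2],[0,6.2,-5.9,0.4,0,0,1.2]]'
python3 -m jog '[[0,1.4,-1.4,0.1,0,0,0.3],[0,2.8,-2.7,0.2,0,0,0.6],[0,4.2,-4,0.3,0,0,0.9],[0,5.5,-5.2,0.4,0,0,1.2],[0,6.2,-5.9,0.4,0,0,1.2]]'
```

```text
time: 2.2
ee_pos: [0.2907, 0.384, 0.2105]
tcp_rot: [-90.1, -0.0, 81.9]
wrist_force: [0.5, 1.0, 0.3]
opening: 0.0851
time: 2.7
ee_pos: [0.4458, 0.2362, 0.2201]
tcp_rot: [-90.0, 0.0, 87.8]
wrist_force: [0.7, 0.2, -0.3]
opening: 0.0856
time: 3.2
ee_pos: [0.6008, 0.0884, 0.2294]
tcp_rot: [-90.0, 0.0, 93.9]
wrist_force: [-0.0, -0.3, 1.5]
opening: 0.0855
```

```bash
python3 -m jog '[[0,0,0,-1.5,0,0,0],[0,0,0,-3,0,0,0],[0,0,0,-4,0,0,0],[0,0,0,-4,0,0,0]]'
cat >> h.py <<'E'
def shot(n,f,r0,r1,c0,c1,W=640):
    p,d=bot.camera(n);np.savez(f"pics/{f}.npz",p=p,d=d)
    x=p[r0:r1,c0:c1];x=cv2.resize(x,(W,int(W*(r1-r0)/(c1-c0))),interpolation=cv2.INTER_CUBIC)
    cv2.imwrite(f"pics/{f}.png",cv2.cvtColor(x,cv2.COLOR_RGB2BGR));return p,d
E
python3 -c "
from h import *
p,d=shot('side','a1',140,280,220,380)
"
```

```text
time: 3.6
ee_pos: [0.5969, 0.0905, 0.1258]
tcp_rot: [-89.6, 0.0, 93.9]
wrist_force: [-0.5, 0.2, 0.4]
opening: 0.0849
```

View pics/a1.png

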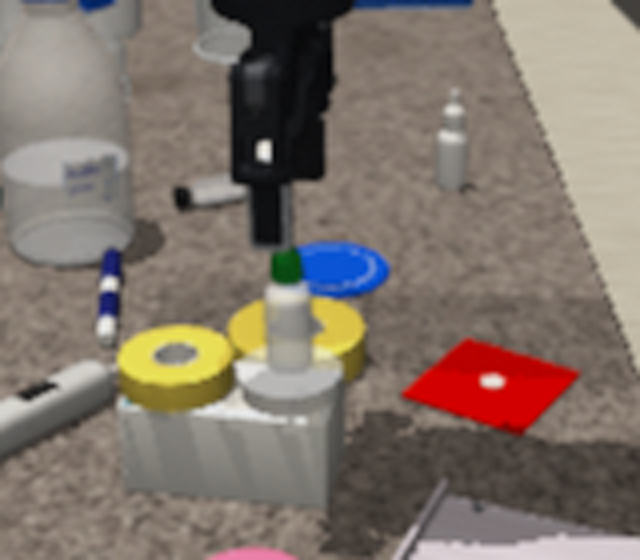

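The near finger tip is at crop (265,245) and the bottle axis at crop column 288. I'll get the finger's x offset from depth.

```bash
python3 - <<'E'
from h import *
z=np.load("pics/a1.npz");C=cloud("side",z["d"]);p=z["p"].astype(int)
# finger: dark pixels with y .11-.17
m=(p.max(2)<70)&(C[...,2]>.1)&(C[...,2]<.17)&(C[...,1]>.10)&(C[...,1]<.17)&(abs(C[...,0]-.6)<.05)
q=C[m];print(len(q))
for lo in np.arange(.12,.17,.006):
    s=q[(q[:,2]>lo)&(q[:,2]<lo+.006)]
    if len(s): print(round(lo,3),len(s),"x",s[:,0].min().round(4),s[:,0].max().round(4),"y",np.median(s[:,1]).round(3))
g=(abs(C[...,0]-.6)<.03)&(abs(C[...,1]-.09)<.03)&(C[...,2]>.085)&(C[...,2]<.155)&(p.max(2)>60);q=C[g]
for lo in np.arange(.085,.155,.006):
    s=q[(q[:,2]>lo)&(q[:,2]<lo+.006)]
    if len(s): print("b",round(lo,3),len(s),"x",s[:,0].min().round(4),s[:,0].max().round(4),"y",s[:,1].max().round(4))
print(bot.get_obs()["ee_pos"])
E
```

```text
0
b 0.085 25 x 0.5843 0.608 y 0.1042
b 0.091 29 x 0.5848 0.6081 y 0.1017
b 0.097 30 x 0.5845 0.6078 y 0.102
b 0.103 31 x 0.5852 0.6116 y 0.1017
b 0.109 31 x 0.5852 0.6116 y 0.1025
b 0.115 35 x 0.5864 0.6093 y 0.1012
b 0.121 24 x 0.5888 0.6071 y 0.0983
b 0.127 21 x 0.5905 0.6057 y 0.0978
b 0.133 18 x 0.5906 0.6054 y 0.0964
b 0.139 19 x 0.5904 0.6062 y 0.095
b 0.145 2 x 0.5948 0.5964 y 0.0919
[0.59787109 0.09076988 0.12870854]
```

```bash
python3 - <<'E'
from h import *
R,t,m=RT("side")
K=np.array([[m["fx"],0,m["cx"]],[0,m["fy"],m["cy"]],[0,0,1]])
P=np.array([[.598,.133,.1287],[.598,.133,.1417],[.598,.147,.1417],[.598,.049,.1417],[.598,.09,.159]])
px=cv2.projectPoints(P,m["rvec"],m["tvec"],K,None)[0][:,0];print(px.round(1), ((px-[220,140])*4).round(0))
z=np.load("pics/a1.npz");print(z["d"][195:203,280:292].round(3));print(z["p"][200,278:298].tolist())
E
```

```text
[[286.2 218.3]
 [286.  212.8]
 [284.  215.9]
 [296.4 196.2]
 [291.4 196.8]] [[265. 313.]
 [264. 291.]
 [256. 304.]
 [306. 225.]
 [286. 227.]]
[[1.178 1.177 0.735 0.724 0.726 0.726 0.725 0.723 0.726 0.725 0.727 0.731]
 [1.167 1.172 0.735 0.734 0.726 0.726 0.728 0.723 0.726 0.723 0.723 0.731]
 [1.162 1.163 0.736 0.734 0.726 0.726 0.731 0.734 0.726 0.725 0.728 0.733]
 [1.152 1.157 1.161 0.737 0.73  0.729 0.731 0.73  0.729 0.725 0.726 0.732]
 [1.154 1.148 1.15  0.735 0.731 0.728 0.728 0.732 0.727 0.727 0.729 0.734]
 [1.142 1.14  1.143 0.737 0.731 0.73  0.728 0.73  0.727 0.728 0.729 0.734]
 [1.136 1.136 1.138 0.741 0.734 0.732 0.73  0.734 0.731 0.732 0.732 0.737]
 [1.129 1.129 1.131 0.739 0.742 0.741 0.742 0.739 0.741 0.74  0.737 0.737]]
[[128, 114, 104], [133, 119, 109], [140, 126, 116], [135, 123, 114], [103, 98, 95], [57, 58, 59], [33, 34, 36], [27, 28, 30], [22, 23, 25], [22, 23, 25], [22, 23, 24], [18, 19, 21], [52, 53, 54], [86, 86, 88], [85, 86, 84], [105, 98, 90], [128, 116, 106], [129, 116, 106], [129, 121, 120], [119, 120, 139]]
```

```bash
python3 - <<'E'
from h import *
z=np.load("pics/a1.npz");C=cloud("side",z["d"]);
for r in(185,190,195,200):print(r,C[r,284].round(4),C[r,287].round(4),C[r,290].round(4),C[r,292].round(4))
for r in(202,204,206,208,214):print(r,C[r,292].round(4))
z=np.load("pics/top0.npz");C=cloud("top",z["d"]);q=C[(abs(C[...,0]-.6)<.015)&(abs(C[...,1]-.09)<.015)];print(np.sort(q[:,2])[-8:])
E
```

```text
185 [0.5903 0.1642 0.2192] [0.5844 0.1637 0.2196] [0.5783 0.1642 0.2204] [0.5797 0.1458 0.2124]
190 [0.5961 0.147  0.2005] [0.5915 0.1418 0.1987] [0.5845 0.1445 0.2006] [0.5819 0.139  0.1984]
195 [0.5965 0.1469 0.1894] [0.59   0.1478 0.1905] [0.5851 0.1434 0.189 ] [0.5819 0.14   0.1879]
200 [0.5969 0.1469 0.1782] [0.5907 0.1464 0.1787] [0.5847 0.1455 0.1789] [0.5822 0.1399 0.1766]
202 [0.5823 0.1399 0.172 ]
204 [0.5964 0.092  0.1427]
206 [0.5962 0.0933 0.1384]
208 [0.5959 0.0948 0.1343]
214 [0.5959 0.0959 0.1199]
[0.15311245 0.15441935 0.15594974 0.15618286 0.15675053 0.15717633
 0.15783546 0.15844828]
```

```bash
python3 - <<'E'
from h import *
p,d=shot('side','a2',140,280,220,380)
C=cloud("side",d)
for r in range(185,222,3):print(r,p[r,286].tolist(),C[r,283].round(4),C[r,287].round(4))
o=bot.get_obs();print(o["ee_pos"],o["time"],o["q"])
E
```

```text
185 [13, 13, 15] [0.5917 0.1661 0.2198] [0.5844 0.1637 0.2195]
188 [14, 16, 18] [0.598  0.1471 0.2047] [0.5897 0.1472 0.2056]
191 [16, 16, 19] [0.5979 0.1481 0.1986] [0.5903 0.146  0.1985]
194 [15, 16, 19] [0.5978 0.149  0.1924] [0.59   0.1476 0.1926]
197 [15, 17, 19] [0.599  0.146  0.1843] [0.5904 0.1467 0.1856]
200 [72, 73, 74] [0.6009 0.141  0.175 ] [0.5931 0.1387 0.1748]
203 [145, 133, 120] [ 0.7074 -0.1876 -0.0019] [ 0.6951 -0.1898 -0.0015]
206 [144, 129, 117] [ 0.7022 -0.1706 -0.0033] [ 0.6905 -0.174  -0.0037]
209 [125, 114, 104] [ 0.6958 -0.1498 -0.0025] [ 0.6848 -0.1545 -0.0036]
212 [161, 154, 147] [ 0.6898 -0.1302 -0.0019] [0.6087 0.091  0.1209]
215 [173, 162, 128] [ 0.6844 -0.1125 -0.0021] [0.6072 0.0969 0.1166]
218 [166, 154, 107] [ 0.6654 -0.053   0.022 ] [0.6068 0.0987 0.11  ]
221 [173, 159, 102] [ 0.6584 -0.0305  0.0258] [0.6078 0.0961 0.1009]
[0.59875537 0.09098594 0.13060194] 3.7 [8.64007414e+00 1.18143441e+01 1.00490722e+01 8.82407755e+01
 7.68411959e-04 4.72190920e+00]
```

View pics/a2.png

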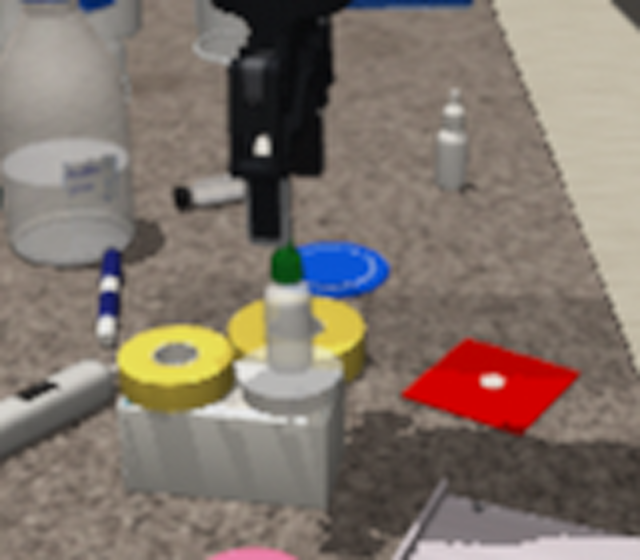

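The finger tips read z≈0.175 while the TCP reads 0.130, about 30 mm more than the stated 13 mm swing. I'll test this in free air: raise, shut the fingers and measure the tip.

```bash
python3 -m jog '[[0,0,0,1.5,0,0,0],[0,0,0,3,0,0,0],[0.5,0,0,3.2,0,0,0],[1,0,0,3.2,0,0,0],[1,0,0,3.2,0,0,0]]'
python3 -m jog '[[1,0,0,0,0,0,0],[1,0,0,0,0,0,0],[1,0,0,0,0,0,0],[1,0,0,0,0,0,0],[1,0,0,0,0,0,0]]'
python3 - <<'E'
from h import *
p,d=shot('side','a3',60,280,200,400)
C=cloud("side",d)
m=(p.max(2)<80)&(abs(C[...,0]-.6)<.06)&(abs(C[...,1]-.09)<.1)&(C[...,2]>.12)
q=C[m];print("lowest dark z",np.sort(q[:,2])[:10].round(4)); r,c=np.where(m);i=r.argmax();print(r[i],c[i],C[r[i],c[i]])
o=bot.get_obs();print(o["ee_pos"],o["time"],o["opening"])
E
```

```text
time: 4.2
ee_pos: [0.599, 0.0911, 0.2102]
tcp_rot: [-90.0, -0.0, 93.9]
wrist_force: [0.1, -0.7, -0.0]
opening: 0.0443
time: 4.7
ee_pos: [0.5988, 0.0909, 0.2097]
tcp_rot: [-90.0, 0.0, 93.9]
wrist_force: [-0.2, -0.2, -0.2]
opening: -0.0
lowest dark z [0.1297 0.13   0.1313 0.1321 0.1322 0.1324 0.1334 0.134  0.1355 0.1367]
209 288 [0.60565825 0.0928566  0.12970043]
[0.59877308 0.09095138 0.20975493] 4.75 0.0001871812658707197
```

View pics/a3.png

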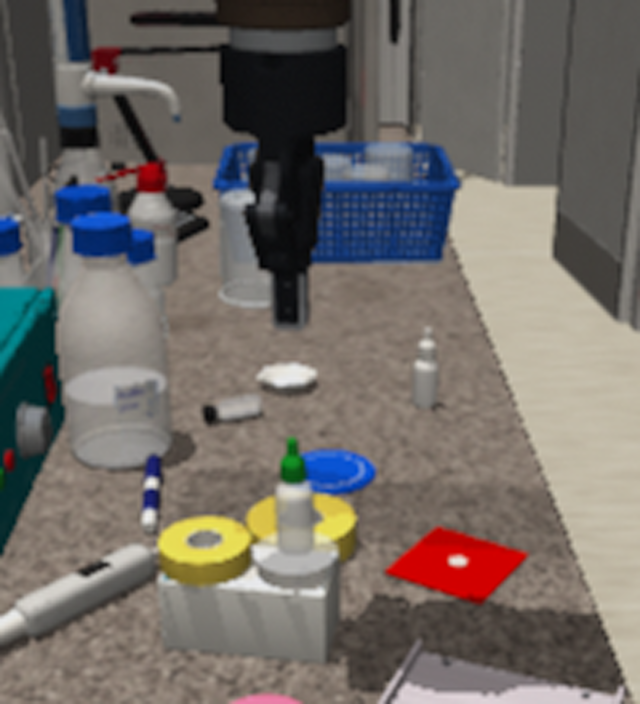

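```bash
python3 - <<'E'
from h import *
z=np.load("pics/a3.npz");C=cloud("side",z["d"]);p=z["p"]
for r in range(150,166,2):print(r,p[r,291].tolist(),[C[r,c].round(3).tolist() for c in (286,289,293,296)])
R,t,m=RT("side");K=np.array([[m["fx"],0,m["cx"]],[0,m["fy"],m["cy"]],[0,0,1]])
print(cv2.projectPoints(np.array([[.599,.091,.2097],[.599,.091,.23],[.599,.091,.24],[.599,.091,.25]]),m["rvec"],m["tvec"],K,None)[0][:,0])
E
```

```text
150 [15, 16, 19] [[0.603, 0.104, 0.269], [0.597, 0.103, 0.269], [0.589, 0.1, 0.269], [0.586, 0.087, 0.265]]
152 [15, 16, 18] [[0.603, 0.102, 0.264], [0.596, 0.105, 0.266], [0.589, 0.102, 0.266], [0.586, 0.089, 0.261]]
154 [14, 16, 19] [[0.395, 0.777, 0.497], [0.597, 0.103, 0.261], [0.59, 0.099, 0.26], [0.586, 0.091, 0.258]]
156 [16, 16, 18] [[0.605, 0.097, 0.254], [0.597, 0.104, 0.257], [0.59, 0.097, 0.255], [0.585, 0.093, 0.254]]
158 [14, 15, 17] [[0.603, 0.103, 0.252], [0.597, 0.102, 0.252], [0.589, 0.102, 0.253], [0.586, 0.09, 0.249]]
160 [21, 22, 24] [[0.605, 0.098, 0.246], [0.598, 0.102, 0.248], [0.589, 0.101, 0.248], [0.585, 0.092, 0.245]]
162 [91, 90, 90] [[0.605, 0.098, 0.241], [0.599, 0.098, 0.242], [0.591, 0.095, 0.242], [0.768, -0.564, -0.004]]
164 [125, 113, 103] [[0.8, -0.531, -0.004], [0.789, -0.537, -0.005], [0.771, -0.531, -0.002], [0.759, -0.533, -0.001]]
[[290.2562686  175.3214047 ]
 [290.0200419  166.29728255]
 [289.90162473 161.77361529]
 [289.78182299 157.19705605]]
```

Shut, the tip is really at z≈0.241 while the TCP reads 0.2097. So true tip z = reported z + 31 mm, with no offset in x and y. I'll use that from here on: open, come down over the bottle, close.

```bash
python3 -m jog '[[0,0,-0.1,0,0,0,0],[0,0,-0.1,0,0,0,0],[0,0,-0.1,0,0,0,0],[0,0,-0.1,0,0,0,0],[0,0,-0.1,0,0,0,0]]'
python3 -m jog '[[0,0,0,-1,0,0,0],[0,0,0,-2,0,0,0],[0,0,0,-3,0,0,0],[0,0,0,-3.7,0,0,0],[0,0,0,-3.7,0,0,0]]'
python3 -m jog '[[0,0,0,-0.7,0,0,0],[0,0,0,-1.3,0,0,0],[0,0,0,-1.7,0,0,0],[0,0,0,-2,0,0,0],[0,0,0,-2,0,0,0]]'
python3 -m jog '[[0.4,0,0,0,0,0,0],[0.55,0,0,0,0,0,0],[0.65,0,0,0,0,0,0],[0.75,0,0,0,0,0,0],[0.85,0,0,0,0,0,0]]' 25
python3 -m jog '[[0.9,0,0,0,0,0,0],[1,0,0,0,0,0,0],[1,0,0,0,0,0,0]]'
python3 -c "
from h import *
shot('side','a4',140,280,220,380)"
```

```text
time: 5.25
ee_pos: [0.5988, 0.0885, 0.2099]
tcp_rot: [-90.0, 0.0, 93.9]
wrist_force: [-0.7, -0.1, 1.1]
opening: 0.0723
time: 5.75
ee_pos: [0.5975, 0.0883, 0.1147]
tcp_rot: [-89.8, 0.0, 93.9]
wrist_force: [-0.6, -0.7, 0.7]
opening: 0.0855
time: 6.25
ee_pos: [0.5983, 0.0884, 0.0665]
tcp_rot: [-89.9, 0.0, 93.9]
wrist_force: [-0.9, -0.4, 0.2]
opening: 0.0852
time: 6.75
ee_pos: [0.5991, 0.0885, 0.0679]
tcp_rot: [-90.0, -0.0, 93.9]
wrist_force: [0.4, -0.9, 1.1]
opening: 0.0251
time: 7.05
ee_pos: [0.599, 0.0885, 0.0678]
tcp_rot: [-90.0, -0.0, 93.9]
wrist_force: [0.3, 0.1, 4.9]
opening: 0.0256
```

View pics/a4.png

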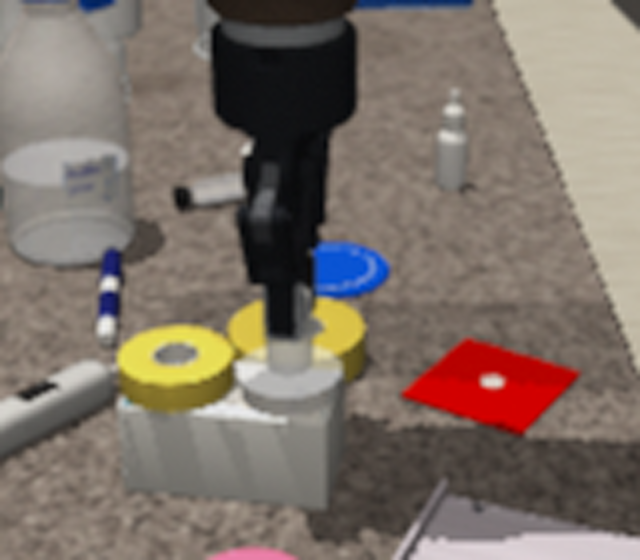

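The picture shows the fingers on the bottle's body (crop 285,330), with the bottle upright on the dish. I'll lift it and carry it to the cup.

```bash
python3 -m jog '[[1,0,0,0.2,0,0,0],[1,0,0,0.7,0,0,0],[1,0,0,1.3,0,0,0],[1,0,0,1.9,0,0,0],[1,0,0,2.2,0,0,0]]'
python3 -m jog '[[1,-0.1,0.5,0,0,0,0],[1,-0.3,1.5,0,0,0,0],[1,-0.5,2.7,0,0,0,0],[1,-0.6,3.9,0,0,0,0],[1,-0.8,5.1,0,0,0,0]]'
python3 -m jog '[[1,-0.2,1.2,0,0,0,0],[1,-0.4,2.4,0,0,0,0],[1,-0.5,3.6,0,0,0,0],[1,-0.6,4.6,0,0,0,0],[1,-0.7,5.2,0,0,0,0]]'
python3 -m jog '[[1,0,0,-0.5,0,0,0],[1,0,0,-1.3,0,0,0],[1,0,0,-2.1,0,0,0],[1,0,0,-2.7,0,0,0],[1,0,0,-2.8,0,0,0]]'
python3 -m jog '[[1,0,0,0,0,0,0],[1,0,0,0,0,0,0]]'
python3 -c "
from h import *
shot('side','b1',230,390,200,400)"
```

```text
time: 7.6
ee_pos: [0.5996, 0.0886, 0.125]
tcp_rot: [-90.2, -0.0, 93.9]
wrist_force: [0.1, -0.7, -0.2]
opening: 0.0256
time: 8.1
ee_pos: [0.5782, 0.2178, 0.1218]
tcp_rot: [-90.0, 0.0, 93.9]
wrist_force: [1.0, 0.0, -1.3]
opening: 0.0254
time: 8.6
ee_pos: [0.5602, 0.3483, 0.1215]
tcp_rot: [-89.9, 0.0, 94.0]
wrist_force: [0.0, -0.7, 0.1]
opening: 0.0255
time: 9.1
ee_pos: [0.5602, 0.3446, 0.0496]
tcp_rot: [-89.8, 0.1, 93.9]
wrist_force: [0.2, 0.5, -1.0]
opening: 0.0254
time: 9.3
ee_pos: [0.5618, 0.346, 0.0534]
tcp_rot: [-90.1, -0.0, 93.9]
wrist_force: [0.3, 0.8, -0.9]
opening: 0.0257
```

View pics/b1.png

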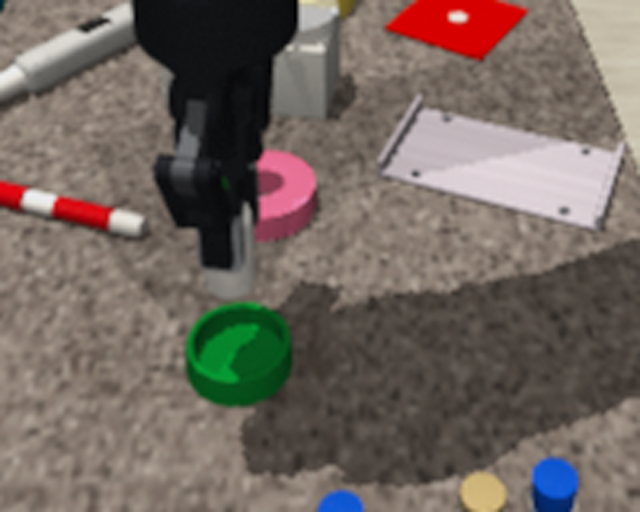

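```bash
python3 - <<'E'
from h import *
R,t,m=RT("side");K=np.array([[m["fx"],0,m["cx"]],[0,m["fy"],m["cy"]],[0,0,1]])
x=cv2.projectPoints(np.array([[.561,.346,.0585],[.561,.346,.018],[.561,.346,.0]]),m["rvec"],m["tvec"],K,None)[0][:,0]
print((x-[200,230])*3.2)
E
```

```text
[[230.89738707 281.45593063]
 [234.40329188 338.91053952]
 [235.89779655 363.40241415]]
```

```bash
python3 -m jog '[[1,-0.1,0,-0.5,0,0,0],[1,-0.1,0,-1,0,0,0],[1,-0.1,0,-1.5,0,0,0],[1,-0.1,0,-1.9,0,0,0],[1,-0.1,0,-2.05,0,0,0]]'
python3 -m jog '[[1,0,0,0,0,0,0],[1,0,0,-0.04,0,0,0],[1,0,0,-0.08,0,0,0]]'
```

```text
time: 9.85
ee_pos: [0.558, 0.3455, -0.001]
tcp_rot: [-89.9, 0.1, 93.9]
wrist_force: [-1.5, -0.9, 7.3]
opening: 0.0258
time: 10.15
ee_pos: [0.5592, 0.3462, -0.0003]
tcp_rot: [-90.0, -0.0, 93.9]
wrist_force: [0.4, 0.7, 0.1]
opening: 0.0256
```

```bash
python3 -m jog '[[0.8,0,0,-0.04,0,0,0],[0.6,0,0,-0.04,0,0,0],[0.5,0,0,-0.04,0,0,0],[0.4,0,0,-0.04,0,0,0],[0.4,0,0,-0.04,0,0,0]]'
python3 -m jog '[[0.4,0,0,0.6,0,0,0],[0.4,0,0,1.6,0,0,0],[0.4,0,0,3,0,0,0],[0.2,0,0,4.4,0,0,0],[0,0,0,5,0,0,0]]'
python3 -c "
from h import *
p,d=shot('side','b2',230,390,200,400)
C=cloud('side',d);q=C[(abs(C[...,0]-.56)<.04)&(abs(C[...,1]-.346)<.04)&(C[...,2]>.03)&(C[...,2]<.11)]
print(q.max(0),q.min(0),len(q))
for z in (.035,.05,.07,.08):
  s=q[abs(q[:,2]-z)<.005]; print(z,len(s),s[:,0].min(),s[:,0].max(),s[:,1].max())"
```

```text
time: 10.65
ee_pos: [0.5588, 0.346, -0.0019]
tcp_rot: [-90.0, 0.0, 93.9]
wrist_force: [0.2, -0.4, -0.2]
opening: 0.0513
time: 11.15
ee_pos: [0.5598, 0.3466, 0.1285]
tcp_rot: [-90.3, -0.1, 93.9]
wrist_force: [0.8, -0.2, -0.1]
opening: 0.0781
[0.57219121 0.35939905 0.08797092] [0.54515212 0.3383798  0.03012115] 399
0.035 78 0.5454728474538019 0.5688590531328191 0.3593986508040476
0.05 115 0.5460153080344119 0.5721912083512699 0.35939904970397324
0.07 74 0.550520793476059 0.5675404799895707 0.3544408715099239
0.08 34 0.5550116778491228 0.5637867250396211 0.3501698341152328
```

The bottle stands upright in the cup, top at z≈0.088, axis at about (0.559, 0.346). I'll remeasure the pile from above before gripping the dish.

```bash
cat > m.py <<'E'
from h import *
import sys
# fit tops: dish z~.073, tape ~.077 by depth clouds in both views
def tops(n,d):
    C=cloud(n,d);b=.002 if n=="top" else -.002
    for nm,(cx,cy,z) in dict(dish=(.598,.093,.073),tape=(.665,.098,.077)).items():
        m=(abs(C[...,0]-cx)<.036)&(abs(C[...,1]-cy)<.045)&(abs(C[...,2]-z-b)<.0035)&(d>0)
        q=(C[m][:,:2]*1000).astype(np.float32)
        if len(q)>20:print(n,nm,len(q),"circ",[np.round(v,1) for v in cv2.minEnclosingCircle(q)],"mean",q.mean(0).round(1),"z",np.median(C[m][:,2]).round(4))
    m=(abs(C[...,0]-.63)<.075)&(abs(C[...,1]-.097)<.05)&(C[...,2]>.05+b)&(C[...,2]<.085)&(d>0)
    q=(C[m][:,:2]*1000).astype(np.float32)
    if len(q)>20:print(n,"pile",[np.round(v,1) for v in cv2.minAreaRect(q)])
for n in("top","side"):
    p,d=bot.camera(n);tops(n,d);np.savez(f"pics/c_{n}.npz",p=p,d=d)
E
python3 m.py
```

```text
top dish 280 circ [array([600.5,  94.2]), np.float64(30.6)] mean [600.2  94.1] z 0.0737
top tape 284 circ [array([665. , 100.3]), np.float64(35.3)] mean [666.8  98.8] z 0.0776
top pile [array([635.1,  97.5]), array([130.3,  64.7]), np.float64(2.0)]
side dish 262 circ [array([594.3,  92.3]), np.float64(32.2)] mean [592.3  93.9] z 0.0709
side pile [array([609.5,  94.4]), array([85.6, 66.8]), np.float64(3.0)]
```

```bash
python3 -m jog '[[0,0.3,-1.6,0,0,0,0],[0,0.5,-3.2,0,0,0,0],[0,0.8,-5,0,0,0,0],[0,0.8,-5,0,0,0,0]]'
python3 -m jog '[[0,0.3,-1.6,0,0,0,0],[0,0.5,-3.2,0,0,0,0],[0,0.76,-5.1,0,0,0,0],[0,0.76,-5.1,0,0,0,0],[0,0.76,-5.1,0,0,0,0]]'
python3 -c "
from workcell import bot;print(bot.get_obs()['ee_pos'])"
```

```text
time: 11.7
ee_pos: [0.5789, 0.2163, 0.1219]
tcp_rot: [-89.9, 0.1, 93.7]
wrist_force: [-0.1, 0.4, -0.1]
opening: 0.0854
time: 12.2
ee_pos: [0.5974, 0.0927, 0.122]
tcp_rot: [-89.9, -0.0, 93.8]
wrist_force: [0.3, 0.5, -0.0]
opening: 0.0854
[0.59743135 0.0927303  0.12197241]
```

```bash
python3 -m jog '[[0,0.04,0.04,-1,0,0,0],[0,0.04,0.04,-2.2,0,0,0],[0,0.04,0.04,-3.2,0,0,0],[0,0.04,0.04,-3.9,0,0,0],[0,0.04,0.04,-4,0,0,0]]'
python3 -m jog '[[0,0,0,-0.03,0,0,0],[0.1,0,0,-0.03,0,0,0],[0.2,0,0,-0.03,0,0,0],[0.3,0,0,-0.03,0,0,0],[0.35,0,0,-0.03,0,0,0]]' 20
python3 -c "
from h import *
shot('side','c1',190,280,220,360)"
```

```text
time: 12.7
ee_pos: [0.5967, 0.0958, 0.0199]
tcp_rot: [-89.7, 0.0, 94.0]
wrist_force: [-0.3, -0.3, 0.2]
opening: 0.0852
time: 13.2
ee_pos: [0.5995, 0.0947, 0.0237]
tcp_rot: [-90.1, -0.0, 93.9]
wrist_force: [-1.8, 1.3, 5.9]
opening: 0.0602
```

View pics/c1.png

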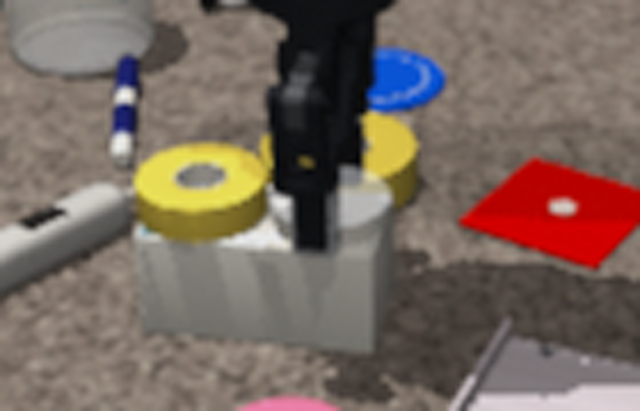

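The tip (crop 310,248) sits just above the carton's top edge, beside the dish. I'll grip and lift.

```bash
python3 -m jog '[[0.4,0,0,-0.05,0,0,0],[0.5,0,0,-0.05,0,0,0],[0.6,0,0,-0.05,0,0,0]]' 25
python3 -m jog '[[0.6,0,0,0.1,0,0,0],[0.6,0,0,0.4,0,0,0],[0.6,0,0,0.8,0,0,0],[0.6,0,0,1,0,0,0]]'
python3 -c "
from h import *
p,d=shot('side','c2',170,280,220,380)
C=cloud('side',d)"
```

```text
time: 13.55
ee_pos: [0.5995, 0.0947, 0.0237]
tcp_rot: [-90.2, -0.0, 93.9]
wrist_force: [-6.2, 0.2, 14.2]
opening: 0.0602
time: 13.95
ee_pos: [0.5993, 0.0945, 0.0475]
tcp_rot: [-90.1, -0.0, 93.9]
wrist_force: [0.2, 0.3, -0.2]
opening: 0.0596
```

View pics/c2.png

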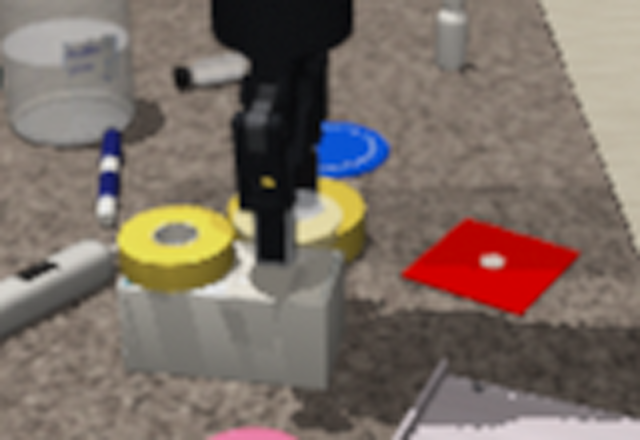

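The dish is lifted clean (crop 305,215), with the carton and tape undisturbed. I'm carrying it to the blue mat.

```bash
python3 -m jog '[[0.6,0,0,0.6,0,0,0],[0.6,0,0,1.3,0,0,0],[0.6,0,-0.5,1.6,0,0,0],[0.6,0.2,-1.5,1.6,0,0,0],[0.6,0.4,-2.6,1.6,0,0,0]]'
python3 -m jog '[[0.6,0.2,-1.2,0,0,0,0],[0.6,0.4,-2.4,0,0,0,0],[0.6,0.6,-3.6,0,0,0,0],[0.6,0.8,-4.6,0,0,0,0],[0.6,0.8,-5.2,0,0,0,0]]'
python3 -m jog '[[0.6,0.1,-0.8,0,0,0,0],[0.6,0.3,-1.6,0,0,0,0],[0.6,0.5,-2.4,0,0,0,0],[0.6,0.52,-2.65,0,0,0,0],[0.6,0.52,-2.65,0,0,0,0]]'
python3 -m jog '[[0.6,0,0,-0.6,0,0,0],[0.6,0,0,-1.4,0,0,0],[0.6,0,0,-2.2,0,0,0],[0.6,0,0,-2.5,0,0,0],[0.6,0,0,-2.5,0,0,0]]'
python3 - <<'E'
from h import *
p,d=shot('side','c3',150,260,240,400)
print(bot.get_obs()['ee_pos'])
E
```

```text
time: 14.5
ee_pos: [0.6091, 0.0285, 0.0868]
tcp_rot: [-90.0, 0.0, 94.0]
wrist_force: [1.4, 0.1, 0.4]
opening: 0.0603
time: 15.0
ee_pos: [0.6288, -0.1031, 0.086]
tcp_rot: [-90.0, 0.0, 93.8]
wrist_force: [-0.3, -0.6, -0.8]
opening: 0.0599
time: 15.5
ee_pos: [0.6418, -0.1677, 0.0858]
tcp_rot: [-90.0, -0.0, 93.8]
wrist_force: [-0.5, 0.8, -0.5]
opening: 0.0594
time: 16.0
ee_pos: [0.6408, -0.1658, 0.0218]
tcp_rot: [-89.8, -0.1, 94.0]
wrist_force: [0.5, 0.6, 0.7]
opening: 0.0599
[ 0.64151205 -0.16613287  0.02328147]
```

View pics/c3.png

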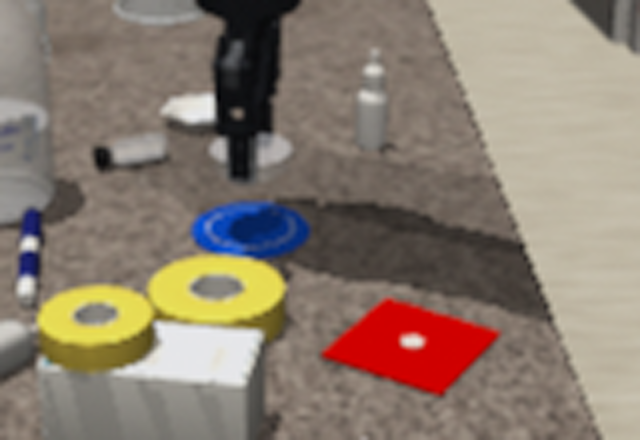

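The whole blue mat is visible now (crop 250,230), with the dish above it (crop 250,150). I'll measure both from the side view.

```bash
python3 - <<'E'
from h import *
z=np.load("pics/c3.npz");p=z["p"].astype(int);d=z["d"];C=cloud("side",d)
b=(p[...,2]>100)&(p[...,2]>p[...,0]+60)&(abs(C[...,2])<.012)&(abs(C[...,0]-.64)<.08)
b=(p[...,2]>p[...,0]+25)&(abs(C[...,2])<.012)&(abs(C[...,0]-.64)<.06)&(abs(C[...,1]+.167)<.06)
v,u=np.where(b);q=np.array([ray("side",a,c,.004)[:2] for a,c in zip(v,u)],np.float32)*1000
print("mat",len(q),cv2.minEnclosingCircle(q),q.min(0),q.max(0), "cloud",(C[b].min(0)+C[b].max(0))/2)
m=(C[...,2]>.05)&(C[...,2]<.085)&(abs(C[...,0]-.64)<.045)&(abs(C[...,1]+.166)<.05)&(p.min(2)>90)
q=C[m];print("dish",len(q),q.min(0),q.max(0),np.median(q,0))
# project silhouette
v,u=np.where(m);print("pix",u.min(),u.max(),v.min(),v.max())
E
```

```text
mat 344 ((639.8104858398438, -165.10128784179688), 48.707847595214844) [ 595.0427  -213.51154] [ 684.96783 -121.12146] cloud [ 6.42209858e-01 -1.75931501e-01  4.82420561e-04]
dish 130 [ 0.60763148 -0.19798632  0.05382378] [ 0.66833381 -0.12699539  0.08482465] [ 0.62501604 -0.15264165  0.06792716]
pix 293 313 183 196
```

```bash
python3 -m jog '[[0.6,0.08,-0.04,-0.5,0,0,0],[0.6,0.08,-0.04,-1,0,0,0],[0.6,0.08,-0.04,-1.5,0,0,0],[0.6,0.08,-0.04,-1.9,0,0,0],[0.6,0.08,-0.04,-1.98,0,0,0]]'
python3 -m jog '[[0.6,0,0,0,0,0,0],[0.6,0,0,-0.05,0,0,0],[0.6,0,0,-0.1,0,0,0]]'
```

```text
time: 16.55
ee_pos: [0.6427, -0.1675, -0.028]
tcp_rot: [-89.9, -0.1, 93.9]
wrist_force: [-0.5, -0.4, -0.2]
opening: 0.0598
time: 16.85
ee_pos: [0.6443, -0.1679, -0.0277]
tcp_rot: [-90.1, 0.0, 93.9]
wrist_force: [-0.5, 0.5, -0.3]
opening: 0.0598
```

```bash
python3 -m jog '[[0.6,0,0,-0.05,0,0,0],[0.6,0,0,-0.1,0,0,0],[0.6,0,0,-0.1,0,0,0]]'
python3 -m jog '[[0.6,0,0,-0.05,0,0,0],[0.6,0,0,-0.1,0,0,0],[0.6,0,0,-0.1,0,0,0]]'
```

```text
time: 17.15
ee_pos: [0.644, -0.1678, -0.0302]
tcp_rot: [-90.0, 0.0, 93.9]
wrist_force: [-1.5, 0.3, 4.2]
opening: 0.0601
time: 17.45
ee_pos: [0.6442, -0.1678, -0.0303]
tcp_rot: [-90.1, 0.0, 93.9]
wrist_force: [-9.3, 2.1, 20.6]
opening: 0.0601
```

```bash
python3 -m jog '[[0.6,0,0,0.1,0,0,0],[0.4,0,0,0.1,0,0,0],[0.2,0,0,0.1,0,0,0],[0.15,0,0,0.1,0,0,0],[0.15,0,0,0.1,0,0,0]]'
python3 -m jog '[[0.15,0,0,0.6,0,0,0],[0.15,0,0,1.6,0,0,0],[0,0,0.5,3,0,0,0],[0,0,1.5,4.5,0,0,0],[0,-0.2,3,5.2,0,0,0]]'
python3 -m jog '[[0,-0.1,1.5,0,0,0,0],[0,-0.2,3,0,0,0,0],[0,-0.2,3.2,0,0,0,0]]'
python3 - <<'E'
from h import *
for n in("side","top"):
    p,d=shot(n,'d1'+n,*((150,260,240,400) if n=="side" else (100,240,240,440)));p=p.astype(int);C=cloud(n,d);b=.002 if n=="top" else -.002
    m=(abs(C[...,2]-.019-b)<.005)&(abs(C[...,0]-.64)<.05)&(abs(C[...,1]+.167)<.05)
    q=C[m];print(n,"dish",len(q),(q.min(0)+q.max(0))/2,np.ptp(q,axis=0)[:2])
    m=(p[...,2]>p[...,0]+25)&(abs(C[...,2])<.012)&(abs(C[...,0]-.64)<.06)&(abs(C[...,1]+.167)<.06)
    q=C[m];print(n,"mat",len(q),(q.min(0)+q.max(0))/2,np.ptp(q,axis=0)[:2])
E
```

```text
time: 17.95
ee_pos: [0.6436, -0.1677, -0.0314]
tcp_rot: [-90.0, -0.0, 93.9]
wrist_force: [0.7, -0.8, -0.8]
opening: 0.0728
time: 18.45
ee_pos: [0.6402, -0.0935, 0.104]
tcp_rot: [-90.3, 0.1, 93.8]
wrist_force: [0.6, 0.5, 1.0]
opening: 0.0852
time: 18.75
ee_pos: [0.6337, -0.0092, 0.1007]
tcp_rot: [-90.1, -0.0, 94.1]
wrist_force: [-0.2, -0.6, 0.0]
opening: 0.0856
side dish 160 [ 0.64108749 -0.16474215  0.01530175] [0.05866089 0.06108486]
side mat 202 [ 0.64251412 -0.17118344  0.00390361] [0.09158791 0.09253656]
top dish 267 [ 0.64528905 -0.16542971  0.02001403] [0.05969329 0.0600397 ]
top mat 370 [ 0.64311137 -0.17061445  0.0016482 ] [0.09068119 0.08852967]
```

View pics/d1top.png

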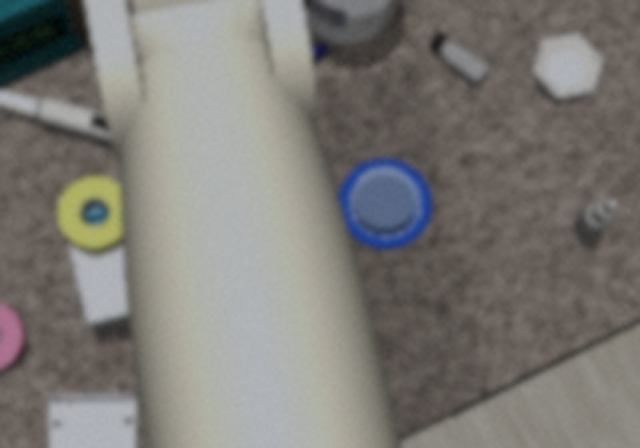

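```bash
python3 - <<'E'
from h import *
for n in("side","top"):
    z=np.load(f"pics/d1{n}.npz");p=z["p"].astype(int);C=cloud(n,z["d"])
    near=(abs(C[...,0]-.643)<.06)&(abs(C[...,1]+.167)<.06)
    blue=(p[...,2]>p[...,0]+25)&near
    dish=near&(abs(C[...,2]-.019-(.002 if n=="top" else -.002))<.006)
    for nm,m,h in(("mat",blue,.004),("dish",dish,.019)):
        c=max(cv2.findContours(m.astype(np.uint8),0,cv2.CHAIN_APPROX_NONE)[0],key=cv2.contourArea)[:,0]
        q=np.array([ray(n,v,u,h)[:2] for u,v in c],np.float32)*1000
        print(n,nm,cv2.fitEllipse(cv2.convexHull(q)) )
E
```

```text
side mat ((639.8855590820312, -164.945556640625), (88.11743927001953, 94.54680633544922), 19.466938018798828)
side dish ((638.8893432617188, -158.3587646484375), (59.94483184814453, 65.3914566040039), 9.06650161743164)
top mat ((641.9960327148438, -168.63392639160156), (89.24188995361328, 91.80838775634766), 74.55776977539062)
top dish ((645.2656860351562, -165.64401245117188), (58.84297180175781, 59.83447265625), 53.91474533081055)
```

The dish lies flat and centred on the blue mat to within about 2–3 mm (crop 385,202). Next is the tape, which hasn't moved: crop (95,213) is pixel (166,270), as before.

```bash
python3 -m jog '[[0,0.4,1.3,0,0,0,0],[0,0.8,2.8,0,0,0,0],[0,1.2,4,0,0,0,0],[0,1.2,4.3,0,0,0,0],[0,1.2,4.3,0,0,0,0]]'
python3 -m jog '[[0,0,0,0,0,0,0]]'
python3 -c "
from h import *
p,d=shot('side','e1',140,280,220,380)
C=cloud('side',d);p=p.astype(int)
m=(p[...,0]>p[...,2]+40)&(C[...,2]>.06)&(C[...,2]<.09)&(abs(C[...,0]-.66)<.05)&(abs(C[...,1]-.1)<.05);q=C[m];s=q[q[:,2]>.072];print(len(s),s.min(0),s.max(0),(s.min(0)+s.max(0))/2)
print(bot.get_obs()['ee_pos'])"
```

```text
time: 19.35
ee_pos: [0.664, 0.0945, 0.099]
tcp_rot: [-90.0, 0.0, 93.9]
wrist_force: [0.7, -0.2, 0.3]
opening: 0.0854
time: 19.45
ee_pos: [0.6638, 0.0932, 0.0992]
tcp_rot: [-90.0, 0.0, 93.9]
wrist_force: [0.4, 0.3, 0.1]
opening: 0.0855
310 [0.63017243 0.06438167 0.07202143] [0.69539574 0.13145983 0.07699075] [0.66278409 0.09792075 0.07450609]
[0.66376777 0.09302287 0.09928184]
```

View pics/e1.png

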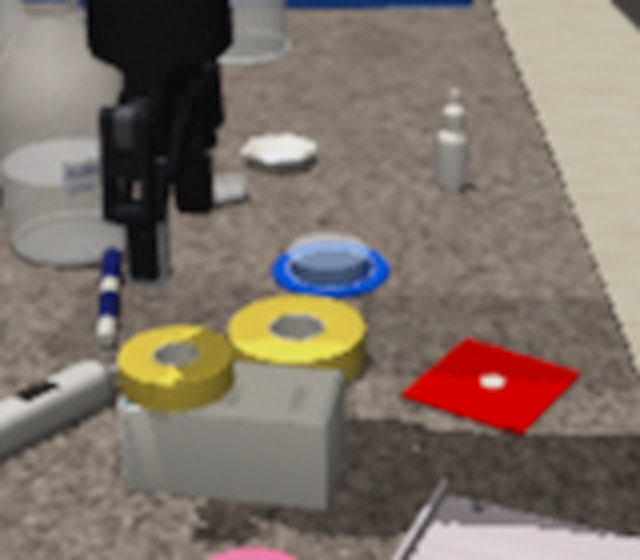

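Tape centre is about (0.665, 0.098), so I correct y by 5 mm and come down.

```bash
python3 -m jog '[[0,0.04,0.2,0,0,0,0],[0,0.04,0.2,-0.8,0,0,0],[0,0.04,0.2,-1.8,0,0,0],[0,0.04,0.2,-2.7,0,0,0],[0,0.04,0.2,-3,0,0,0]]'
python3 -m jog '[[0,0,0,0,0,0,0],[0.1,0,0,0,0,0,0],[0.2,0,0,0,0,0,0],[0.3,0,0,0,0,0,0],[0.4,0,0,0,0,0,0]]' 30
python3 -m jog '[[0.5,0,0,0,0,0,0],[0.6,0,0,0,0,0,0]]'
python3 -m jog '[[0.6,0,0,0.1,0,0,0],[0.6,0,0,0.4,0,0,0],[0.6,0,0,0.8,0,0,0],[0.6,0,0,1,0,0,0],[0.6,0,0,1,0,0,0]]'
python3 -c "
from h import *
p,d=shot('side','e2',140,280,220,380)"
```

```text
time: 20.0
ee_pos: [0.6635, 0.0989, 0.0216]
tcp_rot: [-89.8, 0.0, 93.9]
wrist_force: [-0.2, -0.2, 0.3]
opening: 0.0856
time: 20.5
ee_pos: [0.6658, 0.0997, 0.0262]
tcp_rot: [-90.2, 0.0, 93.9]
wrist_force: [-0.7, -0.4, 6.1]
opening: 0.0643
time: 20.7
ee_pos: [0.6658, 0.0997, 0.0262]
tcp_rot: [-90.2, 0.0, 93.9]
wrist_force: [-0.5, -0.9, 6.1]
opening: 0.0644
time: 21.2
ee_pos: [0.6655, 0.0998, 0.0506]
tcp_rot: [-90.1, -0.0, 93.9]
wrist_force: [0.3, 0.8, -0.5]
opening: 0.0644
```

View pics/e2.png

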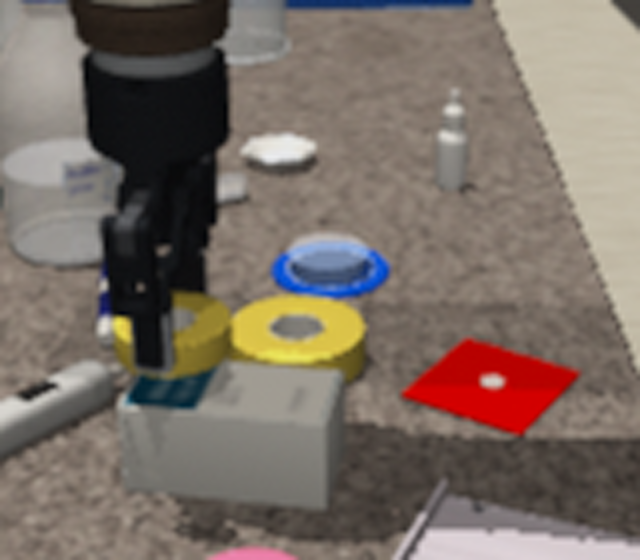

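The tape is lifted (crop 170,330) and the carton hasn't moved. I'm carrying it to the red mat.

```bash
python3 -m jog '[[0.6,0,0,0.5,0,0,0],[0.6,-0.3,-0.5,0.8,0,0,0],[0.6,-0.9,-1.2,0.8,0,0,0],[0.6,-1.7,-1.9,0.8,0,0,0],[0.6,-2.5,-2.5,0.8,0,0,0]]'
python3 -m jog '[[0.6,-0.8,-0.6,0,0,0,0],[0.6,-1.7,-1.2,0,0,0,0],[0.6,-2.6,-1.8,0,0,0,0],[0.6,-3.5,-2.4,0,0,0,0],[0.6,-4.2,-2.7,0,0,0,0]]'
python3 -m jog '[[0.6,0,0,-0.5,0,0,0],[0.6,0,0,-1.2,0,0,0],[0.6,0,0,-1.8,0,0,0],[0.6,0,0,-2,0,0,0],[0.6,0,0,-2,0,0,0]]'
python3 - <<'E'
from h import *
p,d=shot('side','f1',150,300,240,440)
print(bot.get_obs()['ee_pos'],bot.get_obs()['opening']);p=p.astype(int);C=cloud("side",d)
y=(p[...,0]>p[...,2]+40)&(p[...,1]>p[...,2]+30)&(abs(C[...,0]-.498)<.06)&(abs(C[...,1]+.03)<.07)&(C[...,2]>.02)&(C[...,2]<.1)
q=C[y];print("tape",len(q),q.min(0),q.max(0));s=q[q[:,2]>q[:,2].max()-.006];print((s.min(0)+s.max(0))/2,np.ptp(s,axis=0))
r=(p[...,0]>p[...,1]+70)&(p[...,1]<70)&(abs(C[...,0]-.498)<.08)&(abs(C[...,1]+.03)<.08)
c=np.vstack([k[:,0] for k in cv2.findContours(r.astype(np.uint8),0,cv2.CHAIN_APPROX_NONE)[0] if len(k)>5])
print("mat",cv2.minAreaRect(np.array([ray("side",v,u,.004)[:2] for u,v in c],np.float32)*1000))
E
```

```text
time: 21.75
ee_pos: [0.6013, 0.0358, 0.0697]
tcp_rot: [-90.0, 0.0, 93.9]
wrist_force: [-0.3, 0.0, -0.6]
opening: 0.0642
time: 22.25
ee_pos: [0.4957, -0.0317, 0.0699]
tcp_rot: [-90.0, 0.0, 93.9]
wrist_force: [0.1, 0.8, -1.5]
opening: 0.0644
time: 22.75
ee_pos: [0.4968, -0.0302, 0.0182]
tcp_rot: [-89.9, -0.0, 93.9]
wrist_force: [0.2, -0.1, -1.4]
opening: 0.0639
[ 0.49726585 -0.03021072  0.01896535] 0.0640925476225819
tape 229 [ 0.46214558 -0.06095161  0.04891346] [0.52660528 0.0115646  0.08138443]
[0.49183143 0.00872742 0.07929099] [0.02161595 0.00567436 0.00418688]
mat ((497.7072448730469, -28.18707275390625), (89.3960189819336, 88.55850982666016), 70.35327911376953)
```

```bash
python3 -m jog '[[0.6,0.1,0.06,-0.5,0,0,0],[0.6,0.1,0.06,-1,0,0,0],[0.6,0.1,0.06,-1.5,0,0,0],[0.6,0.1,0.06,-1.75,0,0,0],[0.6,0.1,0.06,-1.75,0,0,0]]'
python3 -m jog '[[0.6,0,0,-0.05,0,0,0],[0.6,0,0,-0.1,0,0,0],[0.6,0,0,-0.1,0,0,0]]'
```

```text
time: 23.3
ee_pos: [0.4988, -0.0287, -0.0261]
tcp_rot: [-89.9, -0.0, 93.9]
wrist_force: [-0.7, 0.8, -0.9]
opening: 0.0642
time: 23.6
ee_pos: [0.5001, -0.0288, -0.0268]
tcp_rot: [-90.0, 0.0, 93.9]
wrist_force: [0.6, -0.3, -0.7]
opening: 0.0642
```

```bash
python3 -m jog '[[0.6,0,0,-0.03,0,0,0],[0.6,0,0,-0.06,0,0,0],[0.6,0,0,-0.06,0,0,0]]'
```

```text
time: 23.9
ee_pos: [0.5001, -0.0288, -0.0279]
tcp_rot: [-90.0, 0.0, 93.9]
wrist_force: [-2.1, 1.2, 5.6]
opening: 0.0643
```

Contact with 5.6 N. I'll release, retreat up and away, and measure the tape, carton and tray.

```bash
python3 -m jog '[[0.4,0,0,0.02,0,0,0],[0.2,0,0,0.02,0,0,0],[0.1,0,0,0.02,0,0,0],[0.08,0,0,0.02,0,0,0],[0.08,0,0,0.02,0,0,0]]'
python3 -m jog '[[0.08,0,0,0.7,0,0,0],[0,0,0,1.7,0,0,0],[0,0,0,3.2,0,0,0],[0,0,0,4.8,0,0,0],[0,0,0,6,0,0,0]]'
python3 -m jog '[[0,-0.5,-1.5,0.5,0,0,0],[0,-1,-3,1,0,0,0],[0,-1.5,-4.5,1,0,0,0],[0,-1.5,-5.5,1,0,0,0],[0,-1.5,-5.5,1,0,0,0]]'
cat > g.py <<'E'
from h import *
for n in("side","top"):
    p,d=bot.camera(n);np.savez(f"pics/g_{n}.npz",p=p,d=d);p=p.astype(int);C=cloud(n,d);b=.002 if n=="top" else -.002
    def rect(m,h,nm):
        cs=[k for k in cv2.findContours(m.astype(np.uint8),0,cv2.CHAIN_APPROX_NONE)[0] if len(k)>8]
        if not cs: print(n,nm,"none");return
        c=np.vstack([k[:,0] for k in cs]);q=np.array([ray(n,v,u,h)[:2] for u,v in c],np.float32)*1000
        print(n,nm,[np.round(x,1) for x in cv2.minAreaRect(q)])
    box=lambda x,y,r,s=None:(abs(C[...,0]-x)<r)&(abs(C[...,1]-y)<(s or r))
    rect(box(.498,-.03,.06)&(abs(C[...,2]-.023-b)<.006)&(p[...,0]>p[...,2]+40)&(p[...,1]>90),.023,"tape")
    rect(box(.498,-.03,.09)&(p[...,0]>p[...,1]+70)&(C[...,2]<.04),.004,"redmat")
    m=box(.63,.097,.085,.06)&(abs(C[...,2]-.058-b)<.006)&(d>0);rect(m,.058,"carton top")
    q=(C[m][:,:2]*1000).astype(np.float32);print(n,"carton cloud",[np.round(x,1) for x in cv2.minAreaRect(q)])
    m=box(.44,.148,.1,.07)&(p.min(2)>125)&(C[...,2]<.02);rect(m,.004,"tray")
print(bot.get_obs()['ee_pos'])
E
python3 g.py
```

```text
time: 24.4
ee_pos: [0.4998, -0.0288, -0.0282]
tcp_rot: [-90.0, -0.0, 93.9]
wrist_force: [0.7, 0.4, -0.2]
opening: 0.0784
time: 24.9
ee_pos: [0.5002, -0.0288, 0.1244]
tcp_rot: [-90.1, 0.0, 93.9]
wrist_force: [0.6, 0.4, -0.0]
opening: 0.0852
time: 25.4
ee_pos: [0.462, -0.1688, 0.1469]
tcp_rot: [-90.0, 0.0, 93.7]
wrist_force: [-0.1, 0.4, -0.5]
opening: 0.0853
side tape [array([496.6, -20.9]), array([72.1, 63.7]), np.float64(82.8)]
side redmat [array([497.3, -28.6]), array([90.4, 89.1]), np.float64(70.4)]
side carton top [array([627. , 104.8]), array([120.7,  69. ]), np.float64(3.4)]
side carton cloud [array([629.4,  97.9]), array([120.3,  63.5]), np.float64(3.9)]
side tray [array([447.4, 146.2]), array([121.5, 165.3]), np.float64(79.8)]
top tape [array([500.8, -26.5]), array([61.2, 61.6]), np.float64(78.7)]
top redmat [array([498.7, -30.5]), array([88.2, 87.6]), np.float64(70.4)]
top carton top [array([633.3,  98. ]), array([120.,  60.]), np.float64(3.3)]
top carton cloud [array([633.6,  98.1]), array([119.6,  60. ]), np.float64(3.2)]
top tray [array([427.2, 116.8]), array([153.5, 180.1]), np.float64(84.6)]
[ 0.46215743 -0.16660393  0.14674599]
```

The tape is centred on the red mat to within about 3 mm. The carton is at (0.6315, 0.098) with yaw 3.4°, and the tray at (0.4405, 0.148) with yaw −9.3°. Now I'll grip the carton at its middle.

```bash
python3 -m jog '[[0,0.6,1,0,0,0,0],[0,1.4,2.2,0,0,0,0],[0,2.2,3.4,0,0,0,0],[0,2.9,4.6,0,0,0,0],[0,3.4,5.3,0,0,0,-0.1]]'
python3 -m jog '[[0,0.7,1.1,0,0,0,0],[0,1.4,2.2,0,0,0,0],[0,2.2,3.4,0,0,0,0],[0,2.9,4.6,0,0,0,0],[0,3.4,5.3,0,0,0,0]]'
python3 -m jog '[[0,0,0,-0.5,0,0,0],[0,0,0,-0.8,0,0,0],[0,0,0,-0.8,0,0,0]]'
```

```text
time: 26.0
ee_pos: [0.548, -0.0304, 0.1467]
tcp_rot: [-90.0, -0.0, 93.6]
wrist_force: [-1.1, -0.3, 0.5]
opening: 0.0855
time: 26.5
ee_pos: [0.6326, 0.1024, 0.1464]
tcp_rot: [-90.0, -0.0, 93.6]
wrist_force: [0.4, -0.2, 0.1]
opening: 0.0855
time: 26.8
ee_pos: [0.631, 0.0985, 0.125]
tcp_rot: [-89.8, 0.0, 93.4]
wrist_force: [-0.2, 0.4, -1.0]
opening: 0.0853
```

```bash
python3 -m jog '[[0,0,0,-1,0,0,0],[0,0,0,-2,0,0,0],[0,0,0,-3,0,0,0],[0,0,0,-3.3,0,0,0],[0,0,0,-3.3,0,0,0]]'
python3 -m jog '[[0,0,0,-0.7,0,0,0],[0,0,0,-1.4,0,0,0],[0,0,0,-2.1,0,0,0],[0,0,0,-2.5,0,0,0],[0,0,0,-2.5,0,0,0]]'
python3 -m jog '[[0.1,0,0,0,0,0,0],[0.2,0,0,0,0,0,0],[0.3,0,0,0,0,0,0],[0.4,0,0,0,0,0,0],[0.6,0,0,0,0,0,0]]' 45
python3 -m jog '[[0.7,0,0,0,0,0,0],[0.7,0,0,0,0,0,0]]'
```

```text
time: 27.3
ee_pos: [0.6314, 0.098, 0.0439]
tcp_rot: [-89.9, 0.0, 93.4]
wrist_force: [0.0, 0.4, 0.5]
opening: 0.0859
time: 27.8
ee_pos: [0.632, 0.0985, -0.0183]
tcp_rot: [-90.0, 0.0, 93.4]
wrist_force: [-1.0, -0.7, -0.7]
opening: 0.0855
time: 28.3
ee_pos: [0.6331, 0.0987, -0.0167]
tcp_rot: [-90.1, 0.0, 93.4]
wrist_force: [-1.5, -0.7, 6.6]
opening: 0.0596
time: 28.5
ee_pos: [0.6331, 0.0987, -0.0167]
tcp_rot: [-90.1, 0.0, 93.4]
wrist_force: [-1.5, -1.7, 6.4]
opening: 0.0594
```

```bash
python3 -m jog '[[0.7,0,0,0.2,0,0,0],[0.7,0,0,0.7,0,0,0],[0.7,0,0,1.3,0,0,0],[0.7,0,0,1.9,0,0,0],[0.7,0,0,2.2,0,0,0]]'
python3 -m jog '[[0.7,-0.5,0.1,0,0,0,-0.2],[0.7,-1.3,0.3,0,0,0,-0.5],[0.7,-2.2,0.6,0,0,0,-0.8],[0.7,-3.1,0.8,0,0,0,-1.1],[0.7,-4,1,0,0,0,-1.4]]'
python3 -m jog '[[0.7,-0.9,0.2,0,0,0,-0.3],[0.7,-1.8,0.5,0,0,0,-0.6],[0.7,-2.7,0.7,0,0,0,-0.9],[0.7,-3.4,0.9,0,0,0,-1.1],[0.7,-3.65,1,0,0,0,-1.14]]'
python3 -m jog '[[0.7,0,0,-0.3,0,0,0],[0.7,0,0,-0.5,0,0,0],[0.7,0,0,-0.5,0,0,0]]'
python3 - <<'E'
from h import *
p,d=shot('side','h1',170,370,240,440,600)
print(bot.get_obs()['ee_pos']);p=p.astype(int);C=cloud("side",d)
m=(abs(C[...,0]-.44)<.09)&(abs(C[...,1]-.148)<.07)&(C[...,2]>.03)&(p.min(2)>60)
q=C[m];print(q.min(0),q.max(0));s=q[q[:,2]<np.percentile(q[:,2],95)];print(cv2.minAreaRect((q[:,:2]*1000).astype(np.float32)))
f=q[(q[:,1]>.165)];print("face yaw",np.degrees(np.arctan(np.polyfit(f[:,0],f[:,1],1)[0])))
E
```

```text
time: 29.0
ee_pos: [0.6333, 0.0989, 0.0397]
tcp_rot: [-90.2, -0.0, 93.4]
wrist_force: [0.5, -0.6, -2.4]
opening: 0.06
time: 29.5
ee_pos: [0.5316, 0.124, 0.0374]
tcp_rot: [-90.0, -0.0, 86.4]
wrist_force: [-0.4, -0.0, -1.0]
opening: 0.0592
time: 30.0
ee_pos: [0.44, 0.1491, 0.0376]
tcp_rot: [-90.0, -0.0, 80.7]
wrist_force: [0.7, -0.7, -0.7]
opening: 0.0595
time: 30.3
ee_pos: [0.4411, 0.1484, 0.0232]
tcp_rot: [-89.9, 0.0, 80.7]
wrist_force: [0.9, -0.3, -1.7]
opening: 0.0598
[0.4411859  0.14836648 0.02364032]
[0.3500088  0.08697806 0.03825447] [0.50462483 0.21456208 0.53357411]
((431.6458740234375, 148.81204223632812), (143.28271484375, 109.96528625488281), 22.466896057128906)
face yaw 7.5026865545746375
```

View pics/h1.png

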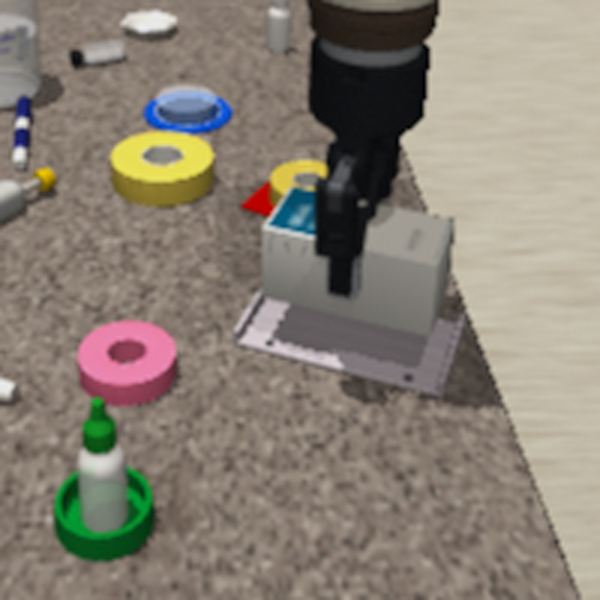

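The bottle stands in the cup (crop 100,480), and the carton hangs level over the tray between its lips (crop 350,270). I'll check its centring along the tray's axis before lowering.

```bash
python3 - <<'E'
from h import *
z=np.load("pics/h1.npz");p=z["p"].astype(int);C=cloud("side",z["d"])
m=(abs(C[...,0]-.44)<.085)&(abs(C[...,1]-.148)<.06)&(C[...,2]>.045)&(C[...,2]<.1)&(p.max(2)>70)
a=np.radians(-9.3);ux=np.array([np.cos(a),np.sin(a)]);uy=np.array([-ux[1],ux[0]])
q=C[m];r=(q[:,:2]-[.4405,.148]);X=r@ux*1000;Y=r@uy*1000
print("along",np.percentile(X,[0,1,99,100]),"across",np.percentile(Y,[1,99]))
f=(Y>22)&(q[:,2]<.085);print("front face yaw rel tray",np.degrees(np.arctan(np.polyfit(X[f],Y[f],1)[0])),f.sum())
# tray lips in side0 
z=np.load("pics/side0.npz");C=cloud("side",z["d"]);p=z["p"].astype(int);r=bot.regions_of("side","carton_place")
z0=np.load("pics/side0.npz");q=C[(abs(C[...,0]-.44)<.1)&(abs(C[...,1]-.148)<.07)&(C[...,2]>.006)&(C[...,2]<.014)]
X=(q[:,:2]-[.4405,.148])@ux*1000;print("lip hist",np.histogram(X,bins=np.arange(-85,90,10)))
E
```

```text
along [-62.76922682 -62.56691612  55.5097991   57.05458698] across [-26.2942335   37.32316129]
front face yaw rel tray 0.24853730659489762 851
lip hist (array([25, 34,  0,  1,  0,  0,  0,  0,  0,  0,  0,  0,  0,  0,  0, 64,  0]), array([-85, -75, -65, -55, -45, -35, -25, -15,  -5,   5,  15,  25,  35,
        45,  55,  65,  75,  85]))
```

```bash
python3 - <<'E'
from h import *
z=np.load("pics/h1.npz");p=z["p"].astype(int);C=cloud("side",z["d"])
a=np.radians(-9.3);ux=np.array([np.cos(a),np.sin(a)]);uy=np.array([-ux[1],ux[0]])
m=(abs(C[...,0]-.44)<.085)&(abs(C[...,1]-.148)<.06)&(C[...,2]>.045)&(C[...,2]<.085)&(p.max(2)>70)
r=C[m][:,:2]-[.4405,.148];X=r@ux*1000;Y=r@uy*1000
for lo in range(-60,60,20):
    s=(X>lo)&(X<lo+20)&(Y>20);print(lo,s.sum(),np.median(Y[s]).round(1))
m=(abs(C[...,0]-.44)<.085)&(abs(C[...,1]-.148)<.06)&(C[...,2]>.09)&(C[...,2]<.1)&(p.max(2)>70)
r=C[m][:,:2]-[.4405,.148];Y=r@uy*1000;print("top",len(Y),np.percentile(Y,[1,50,99]))
# tray: bright pixels in top0
z=np.load("pics/top0.npz");C=cloud("top",z["d"]);p=z["p"].astype(int)
m=((p.min(2)>130)&(abs(C[...,0]-.44)<.1)&(abs(C[...,1]-.148)<.06)&(abs(C[...,2]-.006)<.012)).astype(np.uint8);m=cv2.morphologyEx(m,cv2.MORPH_OPEN,np.ones((3,3)))
c=max(cv2.findContours(m,0,cv2.CHAIN_APPROX_NONE)[0],key=cv2.contourArea)[:,0]
print(cv2.minAreaRect(np.array([ray("top",v,u,.004)[:2] for u,v in c],np.float32)*1000))
E
```

```text
-60 169 30.4
-40 162 30.2
-20 119 31.1
0 90 30.2
20 160 30.5
40 120 30.5
top 753 [-28.06524929   9.11297238  32.44233242]
((442.6043701171875, 149.81358337402344), (81.63578796386719, 151.44276428222656), 79.92111206054688)
```

```bash
python3 -m jog '[[0.7,0.06,0.02,-0.4,0,0,0],[0.7,0.06,0.02,-0.8,0,0,0],[0.7,0.06,0.02,-1.15,0,0,0],[0.7,0.06,0.02,-1.36,0,0,0],[0.7,0.06,0.02,-1.36,0,0,0]]'
python3 -m jog '[[0.7,0,0,-0.03,0,0,0],[0.7,0,0,-0.07,0,0,0],[0.7,0,0,-0.07,0,0,0]]'
```

```text
time: 30.9
ee_pos: [0.4419, 0.149, -0.0107]
tcp_rot: [-89.9, 0.0, 80.7]
wrist_force: [-0.7, -0.6, -1.6]
opening: 0.0595
time: 31.2
ee_pos: [0.4427, 0.1493, -0.0111]
tcp_rot: [-90.0, -0.0, 80.7]
wrist_force: [-0.5, 0.2, -1.7]
opening: 0.0599
```

```bash
python3 -m jog '[[0.7,0,0,-0.04,0,0,0],[0.7,0,0,-0.08,0,0,0],[0.7,0,0,-0.08,0,0,0]]'
```

```text
time: 31.5
ee_pos: [0.4428, 0.1493, -0.0127]
tcp_rot: [-90.0, -0.0, 80.7]
wrist_force: [-2.6, -0.4, 4.7]
opening: 0.0599
```

Contact at the expected height. I'll release, rise and move clear.

```bash
python3 -m jog '[[0.5,0,0,0,0,0,0],[0.3,0,0,0,0,0,0],[0.15,0,0,0,0,0,0],[0.1,0,0,0,0,0,0],[0.05,0,0,0,0,0,0]]'
python3 -m jog '[[0.05,0,0,0.5,0,0,0],[0.05,0,0,1.5,0,0,0],[0,0,0,3,0,0,0],[0,0,0,4.6,0,0,0],[0,0,0,6,0,0,0]]'
python3 -m jog '[[0,-0.5,-1.5,0.5,0,0,0],[0,-1,-3,1,0,0,0],[0,-1.5,-4.6,1,0,0,0],[0,-2,-6.2,1,0,0,0],[0,-2,-7.5,1,0,0,0]]'
python3 -m jog '[[0,-0.3,-1.5,0,0,0,0],[0,-0.6,-3,0,0,0,0],[0,-0.9,-4.5,0,0,0,0],[0,-0.9,-5,0,0,0,0],[0,-0.9,-5,0,0,0,0]]'
python3 - <<'E'
from h import *
ps=[]
for n in("top","side"):
    p,d=bot.camera(n);C=cloud(n,d);b=.002 if n=="top" else -.002;np.savez(f"pics/z_{n}.npz",p=p,d=d)
    ps.append(cv2.resize(p[100:300,150:450] if n=="top" else p[160:360,210:510],(400,267),interpolation=cv2.INTER_CUBIC))
    def top(nm,x,y,r,z,t=.004):
        m=(np.hypot(C[...,0]-x,C[...,1]-y)<r)&(abs(C[...,2]-z-b)<t)&(d>0);q=(C[m][:,:2]*1000).astype(np.float32)
        if len(q)>5:print(n,nm,len(q),[np.round(v,1) for v in cv2.minAreaRect(q)])
    top("carton top",.441,.148,.09,.062);top("tape",.499,-.029,.045,.023);top("dish",.643,-.167,.045,.019)
    top("wbottle",.578,-.346,.03,.045,.04);top("gbottle",.559,.346,.02,.06,.03)
cv2.imwrite("pics/final.png",cv2.cvtColor(np.hstack(ps),cv2.COLOR_RGB2BGR))
E
```

```text
time: 32.0
ee_pos: [0.4426, 0.1492, -0.0135]
tcp_rot: [-90.0, 0.0, 80.7]
wrist_force: [-0.4, 0.5, 0.4]
opening: 0.0813
time: 32.5
ee_pos: [0.4426, 0.1492, 0.1396]
tcp_rot: [-90.1, -0.0, 80.7]
wrist_force: [0.3, 0.8, -0.0]
opening: 0.0853
time: 33.0
ee_pos: [0.3914, -0.0399, 0.1631]
tcp_rot: [-90.1, 0.0, 80.7]
wrist_force: [1.2, 0.4, 0.1]
opening: 0.0857
time: 33.5
ee_pos: [0.3699, -0.1645, 0.1622]
tcp_rot: [-90.0, 0.0, 80.5]
wrist_force: [-0.1, 0.6, -0.2]
opening: 0.0856
top carton top 856 [array([443.2, 150.9]), array([ 59.2, 119.2]), np.float64(80.9)]
top tape 288 [array([500.7, -26.5]), array([61.1, 62.4]), np.float64(79.1)]
top dish 254 [array([ 645.2, -165.7]), array([57.3, 57.2]), np.float64(78.0)]
top wbottle 110 [array([ 582.5, -345.5]), array([25.5, 19.8]), np.float64(12.4)]
top gbottle 97 [array([561. , 343.3]), array([20.5, 25.5]), np.float64(60.8)]
side carton top 1062 [array([439.4, 150.7]), array([ 63.6, 119.7]), np.float64(80.2)]
side tape 263 [array([497.5, -27.9]), array([64.7, 66.5]), np.float64(18.2)]
side dish 154 [array([ 640.6, -166. ]), array([59. , 58.7]), np.float64(4.3)]
side wbottle 145 [array([ 578.1, -343.8]), array([27.1, 19. ]), np.float64(9.0)]
side gbottle 407 [array([557.7, 349.6]), array([26.7, 20.6]), np.float64(14.5)]
```

View pics/final.png

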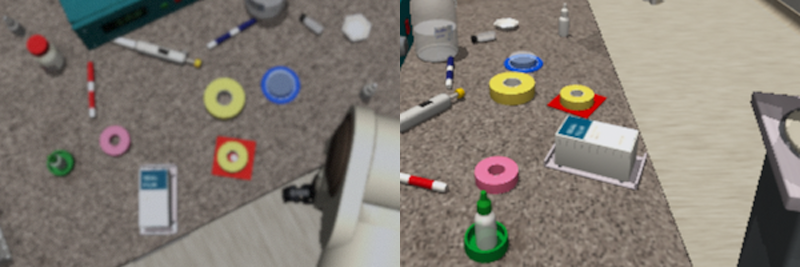

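The final view shows everything in place: bottle in the cup (left 60,162; right 487,225), dish on blue, tape on red, and carton straight between the lips (left 156,200). The gripper touches nothing, so I'm handing in.

```bash
python3 -c "
from workcell import bot
print(bot.get_obs()['time']);print(bot.job_done())"
```

```text
33.6
the job is handed in; nothing more can be done
None
```

I unpacked the pile from the top in the order asked and handed the job in at 33.6 s. The last pictures and depth checks show everything in place and the gripper clear of it all.

- **Bottle:** the green-capped bottle stands upright in the green cup. It was upright in every picture taken.
- **Dish:** it lies flat on the blue mat, about 1–3 mm off centre.
- **Tape:** the small yellow roll lies flat on the red mat, about 1–4 mm off centre.
- **Carton:** it stands upright in the tray between the end lips. It is within about 3 mm of centre and square to the tray within about 1°.
- **White-capped bottle:** it is still at about (0.58, −0.345), where it started, and the arm never came near it.

**Disagreements:**
- **Finger tips:** they sit about 31 mm higher than the reported TCP says. I measured this in free air before the first grasp and corrected every height for it.
- **Cameras:** the two differ by 3–4 mm in x and z, so I averaged them; the off-centre figures are no finer than that.
- **Forces:** the wrist force peaked at about 21 N, when the dish touched the mat.

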